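Hold the shorting clip ready over a live circuit card

ROBOT

A 6-joint arm with a two-finger parallel gripper is mounted at the origin on a cart in front of the work surface, level with it; the furniture and walls round the work are solid. World frame = base frame: x ahead of the robot, y to its left, z up, the work surface at z = 0. Lengths are in m, angles in rad, forces in N, time in s.
With the tool pointing down it reaches from about 0.4 to 0.825 m from the base axis. Payload 7 kg.
Tool frame: the origin (TCP) lies between the finger pads; the fingertips stand 22 mm ahead of it and the grasp point (between the pads) lies 3 mm ahead of it; z points along the fingers, y is the direction in which the jaws open and shut (so a half turn about z gives the same grasp; the last joint's range is limited). The gripper opens to 88 mm and grips with 3 to 60 N. Pads are 19 mm wide; open, the fingers measure 130 mm over their backs; the gripper's body (78 mm by 193 mm) begins 47 mm behind the grasp point.
Start: joints at [-0.954, 0.359, 0.012, 0, -1.224, -0.288], TCP at [0.218, -0.639, 0.249] pointing down, gripper open.
Joint ranges: [-3.07, 3.07], [-1.43, 2.12], [-1.02, 1.25], [-3.03, 1.67], [-3.05, -0], [-3.03, 3.03]. Speed limits (rad/s): [2.39, 2.39, 3.01, 3.14, 3.14, 3.14].

INTERFACE

Orientations are given as [roll, pitch, yaw] about the fixed x, y, z axes, in that order (R = Rz(yaw) Ry(pitch) Rx(roll)).
In Python, from station import * gives the robot as it stands. The module is installed in compiled form; this text tells all that it offers.
- The arm moves only by the tool move_arm, never from a script. Its argument "rows" is a list of rows, each an object with "delta_rot": the turn, a rotation vector about the world's x, y, z in degrees, a list of three; "delta_pos": the shift along the world's x, y, z in cm, a list of three; "hand": the finger opening in cm, from 0 to 8.76. A call has exactly 10 rows; each row shifts and turns the commanded pose from where the row before left it; what a row does not reach is not made up. A row lasts 1/10 s, in which the tool goes at most 50 mm and 8.59 degrees, less where a joint would pass 70% of its speed; a pose out of reach is approached as far as the arm can. A call is refused whole if a number of a shift passes 5 or a number of a turn 8.59, either way. A call with a gripper value outside its range is refused whole. The fingers move at their own pace and stop on an object; "force" is the grip in N (left out, the last holds). Time passes only in rows, so rows that do not move let the fingers close, or fill a call up. It gives the time, the measured TCP pose, the force and the opening at its end, in the units of the state.
- get_state(): the state, without advancing time (a new reading comes with each control period).
- grab_frame(name): name is "scene" or "top" or "wrist"; returns the picture (480x640x3 uint8, blue, green, red); there is no depth.
- camera_info(name): a dict with "camera_matrix" (3x3 intrinsics, pixels), "world_from_camera" (4x4, takes a point from camera to world coordinates); the wrist camera has in their place "T_tool_cam" (4x4, takes a point from camera to tool coordinates, whose origin is the TCP and whose axes are the flange's). Camera axes: x right, y down, z forward; pixel columns grow to the right and rows downward; lengths in m; the calibration is good to about 2 mm. The wrist camera is an equidistant fisheye: a pixel r from the principal point sees the ray r / f radians off the axis. A picture is of the moment at which its call begins: read the wrist's pose just before it. camera_info takes no time and is no camera call.
- job_done(): hands the job in, once; it reports no verdict.
The state is a dict: "t": time; "q": joint angles; "qd": joint speeds; "joint_efforts": joint torques, N m; "eef_pos": TCP position; "ee_rot": TCP orientation; "force": force on the tool from outside, world axes, zero at the start; "moment": the same for the moment, N m; "width": finger opening in m.
Only numpy, scipy, OpenCV 4.12 (cv2) and the standard library are available. Lean on these libraries where they do the work, as an engineer would, in place of code of your own. Each camera call takes 0.05 s, during which the arm holds its last target.

TASK

Raise the stiff lid of the grey tester until it stands 100 degrees open, leaning back a little past upright, so that I can read its display. Then squeeze the spring clip open, lift it off the tray's wall and lower it astride the row of brass contacts on the top edge of the tester's circuit card: square to the card, the edge midway between the gaping jaws, the jaws some 12 mm down past it and touching nothing. The card is still live, so finish there, still holding the clip wide open until I say it may bite; leave the bobbin, the insulator and the brass bush where they stand.

Things in the scene. Friction and masses are not known exactly. Their poses are not given: they have to be found in the camera images.
- tester: portable tester, fixed to the bench: grey metal case 160 (x) x 220 (y) mm, open at the top, on 8 mm rubber feet, rim 83 mm above the bench; front panel with knob and terminals toward the robot (its own -x). Origin at the centre of its foot plane. Walls 5 mm; inside, a deck 48 mm above the bench. No part beside the card stands higher than the rim.
- lid (a joint): angle of the tester's lid (rad): 0 = shut flat on the case, 1.571 = upright, grows as it opens, stop at 2.2; wanted 1.745 (100 degrees). It stands ajar at 0.7 to 1.0. A stiff hinge (about 0.5 Nm) holds it wherever it is left; 3 to 6 N near its free edge moves it.
- lid_hinge (a point): middle of the lid's hinge axis, at the back of the tester, 85 mm above the bench; the axis runs along the tester's y. Its axes turn with the lid.
- lid_edge (a point): middle of the lid's free edge, on the inner (display) face, 160 mm from the hinge axis. The lid is a flat panel 160 x 220 mm, 12 mm thick beyond this face; its inner face looks down and toward the robot while it is ajar, and can be pushed up and back from there. Its own -x points from the hinge to the free edge.
- card_edge (a point): middle of the top edge of the green circuit card standing upright in the tester, 20 mm before and 15 mm left of its centre, 80 mm above the bench. Card 3 mm thick (this point's y), 110 mm long (its x, front to back), 32 mm high above the deck; the row of brass contacts covers 40 mm about this point on both faces. z up. 40 mm are free on each side.
- tray: brown wooden parts tray, fixed, 200 (x) x 300 (y) x 60 mm high, walls 12 mm thick. Origin at the centre of the underside. The clip sits on its left end wall (its own +y end; the wall's middle plane lies at y = +144 mm).
- clip_grip (a point): centre of the spring clip's two grip levers, 22 mm above its hinge pin. The 75 g clip stands jaws down on the tray wall; z up from jaws to levers, x along the pin, y is how levers and jaws move. Levers 24 mm wide (x), to 42 mm above the pin, spread 50 mm over their backs at the top; squeezed fully they are parallel, 30 mm over their backs, against a stop: about 10 N on each lever here.
- clip_jaws (a point): point midway between the jaw tips of the clip, 62 mm straight below clip_grip (40 mm below the pin). The copper jaw faces are 26 mm wide (x) and 16 mm high; on the tray wall they stand 12 mm apart, tips 22 mm below its rim; fully squeezed the gap at the tips is 32 mm, 46 mm over their backs.
- clip_left (a joint): angle of the clip's left half (rad): 0 as it bites the tray wall, 0.25 fully squeezed open (stop), -0.15 jaws shut on each other. Both halves always move alike.
- bobbin: loose wound coil bobbin, 56 mm across, 48 mm high, origin at its underside; leave alone
- insulator: loose white porcelain insulator, 40 mm across, 54 mm high, origin at its underside; leave alone
- brass_bush: loose brass bush, 34 mm across, 30 mm high, standing in the tray, origin at its underside; leave alone

How it is judged:
By the outcome, as a careful person would: the job done as asked, in the order asked, and still so for the second after the job is handed in, while the arm keeps its last pose, push and grip.
It also fails if it takes over 51 s, if anything falls off the work surface, if the arm or the gripper's body presses on something with over 40 N, if the wrist force passes 120 N, or if a joint passes its speed limit or range.

## Working session

There is one attempt and no reset: what is moved stays moved. The work goes in short steps, Python scripts to look and compute and a tool call to move; the robot and the scene stay as the last step left them, time stands still between calls to the robot, and variables do not carry over. Pictures are saved under pics/ and viewed, and the job is handed in when it is done.

Besides the shell and the picture viewer there is one more tool, called after "Call:" in YAML: its name, and indented under it one key for each argument. move_arm: Moves the arm, as the interface text tells. Its arguments: {"type":"object","properties":{"rows":{"type":"array"},"force":{"type":"number"}},"required":["rows"]}

```bash
mkdir -p pics; python3 - <<'E'
from station import *
import cv2
s=get_state();print(s)
for n in("scene","top","wrist"):
    cv2.imwrite(f"pics/{n}0.png",grab_frame(n))
    print(n,camera_info(n))
E
```

```text
{'t': 0.0, 'q': array([-9.53935642e-01,  3.59370027e-01,  1.10810926e-02, -3.68795028e-04,
       -1.22407061e+00, -2.88095557e-01]), 'qd': array([-6.27495198e-04,  1.86339941e-04, -1.09487236e-03,  2.05986408e-03,
       -6.71896228e-05, -1.10762788e-03]), 'joint_efforts': array([ 9.13797812e-04, -5.82720208e+01,  2.93062913e+01,  6.99699104e+00,
        6.91094989e-03, -1.58930366e-04]), 'eef_pos': array([ 0.21778417, -0.63843945,  0.24763986]), 'ee_rot': array([ 3.13999534e+00, -1.11794227e-04, -2.81295303e+00]), 'force': array([ 0.35038871, -0.34072909,  0.41520929]), 'moment': array([ 0.04105829, -0.01161469,  0.04586617]), 'width': 0.08756489575404143}
scene {'camera_matrix': array([[554.95503433,   0.        , 319.36216121],
       [  0.        , 554.95503433, 235.85096224],
       [  0.        ,   0.        ,   1.        ]]), 'world_from_camera': array([[-0.88816054, -0.32346523,  0.32640633,  0.10494985],
       [-0.4594437 ,  0.63907923, -0.61683809,  0.93251965],
       [-0.00907383, -0.69781658, -0.71621902,  1.0517534 ],
       [ 0.        ,  0.        ,  0.        ,  1.
[... 291 characters left out ...]
,  0.01977641,  0.00877341,  0.10452055],
       [-0.01041898, -0.08470428, -0.99635166,  1.21792906],
       [ 0.        ,  0.        ,  0.        ,  1.        ]])}
wrist {'camera_matrix': array([[371.64829954,   0.        , 318.97103121],
       [  0.        , 371.64829954, 240.20158486],
       [  0.        ,   0.        ,   1.        ]]), 'T_tool_cam': array([[ 6.29317759e-05, -9.65233367e-01, -2.61389640e-01,
         6.98880786e-02],
       [ 9.99999917e-01, -4.43192519e-05,  4.04416147e-04,
         1.06785041e-03],
       [-4.01940553e-04, -2.61389644e-01,  9.65233284e-01,
        -1.36239340e-01],
       [ 0.00000000e+00,  0.00000000e+00,  0.00000000e+00,
         1.00000000e+00]])}
```

View pics/scene0.png

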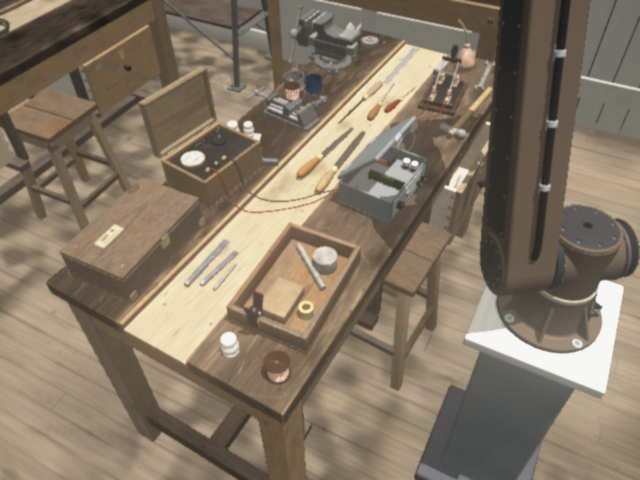

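View pics/top0.png

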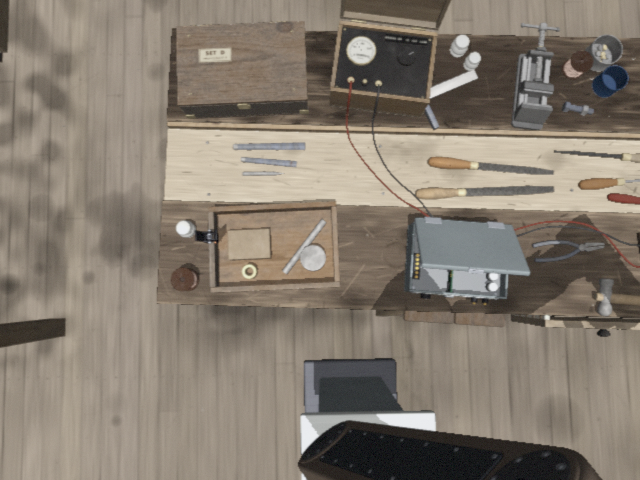

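View pics/wrist0.png

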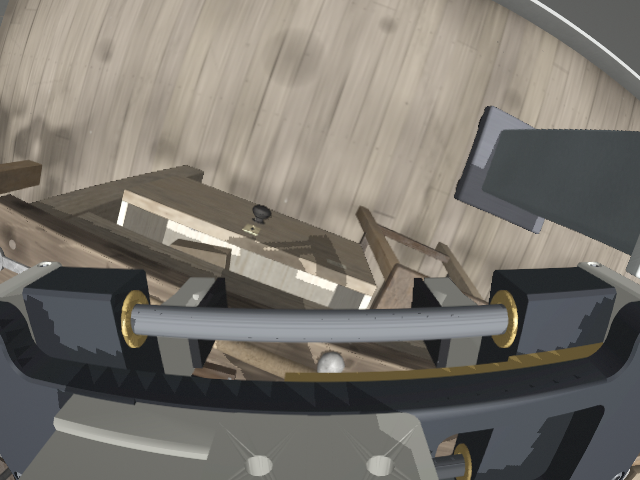

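```bash
cat > h.py <<'E'
from station import *
import numpy as np, cv2
from scipy.spatial.transform import Rotation as R
def ray(n,uv,st=None):
    c=camera_info(n);K=c['camera_matrix'];u=(uv[0]-K[0,2])/K[0,0];v=(uv[1]-K[1,2])/K[1,1]
    if n=='wrist':
        r=np.hypot(u,v);d=np.array([np.sin(r)*u/r,np.sin(r)*v/r,np.cos(r)])
        T=np.eye(4);T[:3,:3]=R.from_euler('xyz',st['ee_rot']).as_matrix();T[:3,3]=st['eef_pos'];T=T@c['T_tool_cam']
    else: d=np.array([u,v,1.]);T=c['world_from_camera']
    d=T[:3,:3]@d;return T[:3,3],d/np.linalg.norm(d)
def onz(n,uv,z,st=None):
    o,d=ray(n,uv,st);return o+d*(z-o[2])/d[2]
def proj(n,p,st=None):
    c=camera_info(n);K=c['camera_matrix']
    if n=='wrist':
        T=np.eye(4);T[:3,:3]=R.from_euler('xyz',st['ee_rot']).as_matrix();T[:3,3]=st['eef_pos'];T=T@c['T_tool_cam']
    else:T=c['world_from_camera']
    q=np.linalg.inv(T)@np.r_[p,1]
    if n=='wrist':
        r=np.arctan2(np.hypot(q[0],q[1]),q[2]);k=r/np.hypot(q[0],q[1]);return K[0,0]*q[0]*k+K[0,2],K[1,1]*q[1]*k+K[1,2]
    return K[0,0]*q[0]/q[2]+K[0,2],K[1,1]*q[1]/q[2]+K[1,2]
def tri(rs):
    A=0;b=0
    for o,d in rs:
        P=np.eye(3)-np.outer(d,d);A=A+P;b=b+P@o
    x=np.linalg.solve(A,b);return x,[round(1e3*np.linalg.norm((np.eye(3)-np.outer(d,d))@(x-o)),1) for o,d in rs]
E
python3 - <<'E'
import cv2
t=cv2.imread('pics/top0.png');s=cv2.imread('pics/scene0.png')
cv2.imwrite('pics/c1.png',cv2.resize(t[190:310,160:360],None,fx=4,fy=4,interpolation=2))
cv2.imwrite('pics/c2.png',cv2.resize(t[200:310,390:540],None,fx=5,fy=5,interpolation=2))
cv2.imwrite('pics/c3.png',cv2.resize(s[110:225,320:440],None,fx=5,fy=5,interpolation=2))
cv2.imwrite('pics/c4.png',cv2.resize(s[220:390,210:370],None,fx=3.5,fy=3.5,interpolation=2))
E
```

```text
(no output)
```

View pics/c1.png

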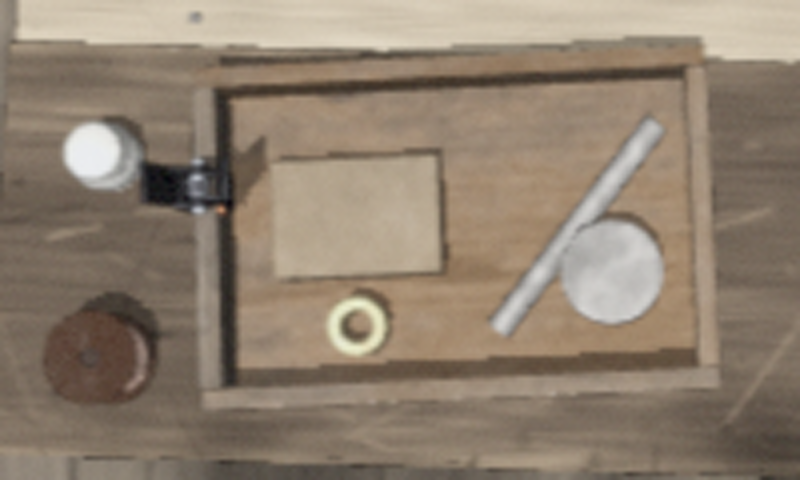

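View pics/c2.png

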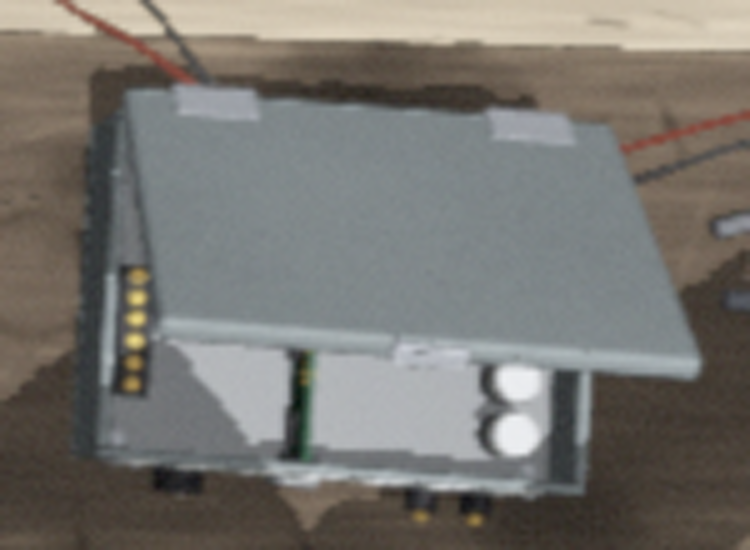

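View pics/c3.png

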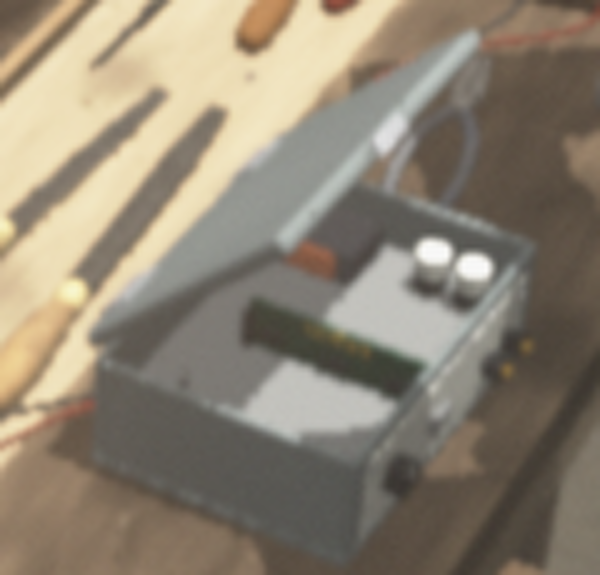

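View pics/c4.png

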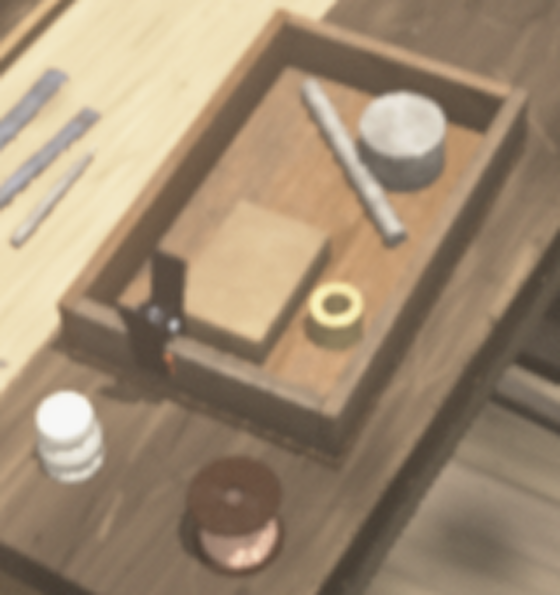

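```bash
python3 - <<'E'
from h import *
np.set_printoptions(precision=4,suppress=True)
T=lambda x,y:(390+x/5,200+y/5)
S=lambda x,y:(320+x/5,110+y/5)
for nm,p,z in [('FL',(98,457),.083),('FR',(590,490),.083),('cardfront',(307,457),.08),('cardfar',(307,350),.08),('lidBL',(130,92),.095),('lidBR',(612,125),.095)]:
    print(nm,onz('top',T(*p),z))
for nm,p in [('FL',(365,462)),('FR',(533,245)),('BL',(97,360))]: print('s',nm,onz('scene',S(*p),.083))
print('edge L',tri([ray('top',T(162,332)),ray('scene',S(285,250))]))
print('edge R',tri([ray('top',T(697,372)),ray('scene',S(480,40))]))
print('card far',onz('scene',S(250,297),.08),'card near',onz('scene',S(420,368),.08))
t=lambda x,y:(160+x/4,190+y/4)
s=lambda x,y:(210+x/3.5,220+y/3.5)
print('tray')
for p in [(200,75),(703,42),(718,378),(203,405)]: print(onz('top',t(*p),.06))
for p in [(65,307),(283,13),(525,92),(333,410)]: print(onz('scene',s(*p),.06))
print('clip lever tops')
for a,b in [((145,185),(130,310)),((222,185),(172,255))]: print(tri([ray('top',t(*a)),ray('scene',s(*b))]))
print('ins',onz('top',t(92,152),.054),onz('scene',s(65,415),.054),'bob',onz('top',t(92,358),.048),onz('scene',s(235,495),.048))
E
```

```text
FL [ 0.4369 -0.0939  0.083 ]
FR [ 0.418  -0.3137  0.083 ]
cardfront [ 0.4351 -0.1885  0.08  ]
cardfar [ 0.4833 -0.1905  0.08  ]
lidBL [ 0.6006 -0.1119  0.095 ]
lidBR [ 0.5812 -0.3275  0.095 ]
s FL [ 0.4321 -0.095   0.083 ]
s FR [ 0.4161 -0.3056  0.083 ]
s BL [ 0.5913 -0.1058  0.083 ]
edge L (array([ 0.4879, -0.1018,  0.1964]), [np.float64(0.0), np.float64(0.0)])
edge R (array([ 0.4669, -0.3181,  0.1959]), [np.float64(0.7), np.float64(0.7)])
card far [ 0.5407 -0.1954  0.08  ] card near [ 0.435  -0.1811  0.08  ]
tray
[0.638  0.3612 0.06  ]
[0.6513 0.0669 0.06  ]
[0.4556 0.0626 0.06  ]
[0.4457 0.3597 0.06  ]
[0.6344 0.3672 0.06  ]
[0.6417 0.0728 0.06  ]
[0.4518 0.0651 0.06  ]
[0.4461 0.3582 0.06  ]
clip lever tops
(array([0.5692, 0.3809, 0.1123]), [np.float64(1.2), np.float64(1.2)])
(array([0.5673, 0.3367, 0.1168]), [np.float64(0.5), np.float64(0.5)])
ins [0.5947 0.426  0.054 ] [0.5919 0.4319 0.054 ] bob [0.4743 0.4272 0.048 ] [0.4736 0.43   0.048 ]
```

Call:
move_arm:
  rows:
    - {"delta_pos":[2.1,4.2,0],"delta_rot":[0,0,-2.4],"hand":0}
    - {"delta_pos":[2.1,4.2,0],"delta_rot":[0,0,-2.4],"hand":0}
    - {"delta_pos":[2.1,4.2,0],"delta_rot":[0,0,-2.4],"hand":0}
    - {"delta_pos":[2.1,4.2,0],"delta_rot":[0,0,-2.4],"hand":0}
    - {"delta_pos":[2.1,4.2,0],"delta_rot":[0,0,-2.4],"hand":0}
    - {"delta_pos":[2.1,4.2,0],"delta_rot":[0,0,-2.4],"hand":0}
    - {"delta_pos":[2.1,4.2,-1],"delta_rot":[0,0,-2.4],"hand":0}
    - {"delta_pos":[2.1,4.2,-1],"delta_rot":[0,0,-2.4],"hand":0}
    - {"delta_pos":[2.1,4.2,-1],"delta_rot":[0,0,-2.4],"hand":0}
    - {"delta_pos":[2.1,4.2,-1],"delta_rot":[0,0,-2.4],"hand":0}
  force: 20

```text
t: 1.15
eef_pos: [0.4283, -0.217, 0.2084]
ee_rot: [3.142, 0.001, 3.05]
force: [1.9, -0.9, -0.1]
width: 0.0131
```

```bash
python3 - <<'E'
from h import *
s=get_state();print(s['t'],s['eef_pos'],s['ee_rot'],s['force'],s['width'])
import json
for n in("scene","top","wrist"): cv2.imwrite(f"pics/{n}1.png",grab_frame(n))
cv2.imwrite('pics/d1.png',np.hstack([cv2.resize(cv2.imread('pics/scene1.png')[90:225,320:480],None,fx=2.5,fy=2.5),cv2.resize(cv2.imread('pics/top1.png')[200:335,390:550],None,fx=2.5,fy=2.5)]))
E
```

```text
1.15 [ 0.42830364 -0.2169582   0.20838096] [3.14150157e+00 5.86132873e-04 3.04980468e+00] [ 1.87109194 -0.85303488 -0.07363881] 0.013074659956179471
```

View pics/d1.png

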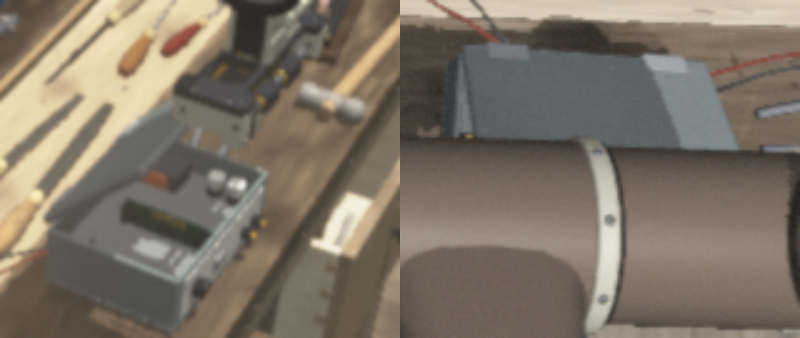

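View pics/wrist1.png

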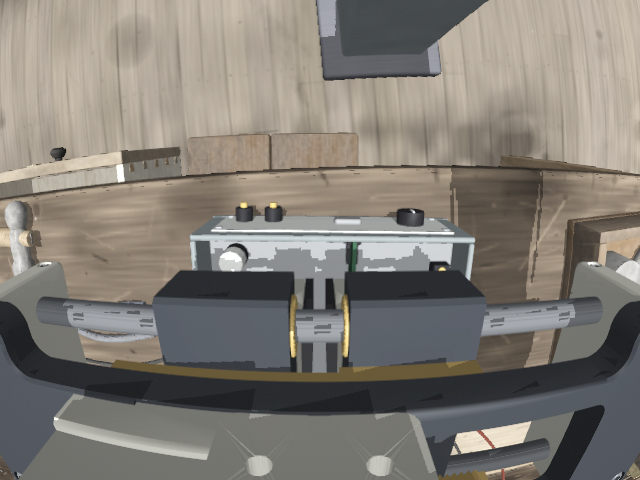

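```bash
python3 - <<'E'
from h import *
s=get_state()
im=cv2.imread('pics/wrist1.png');cv2.imwrite('pics/w1c.png',cv2.resize(im[190:300,170:490],None,fx=2.5,fy=2.5,interpolation=2))
for p in [(191,237),(474,239)]: print(onz('wrist',p,.083,s))
print(onz('wrist',(352,243),.083,s),onz('wrist',(352,268),.08,s))
E
```

```text
[ 0.41821315 -0.31148392  0.083     ]
[ 0.43827556 -0.09575238  0.083     ]
[ 0.43316728 -0.19134691  0.083     ] [ 0.4535912  -0.19231424  0.08      ]
```

View pics/w1c.png

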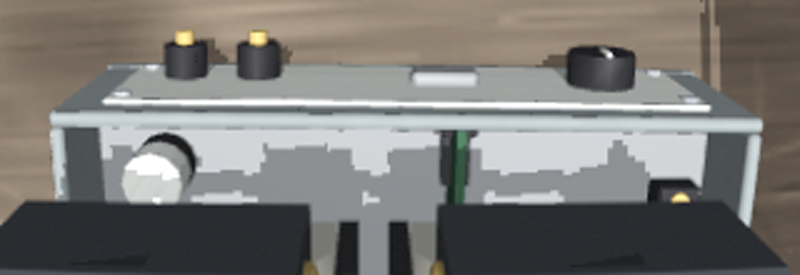

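Call:
move_arm:
  rows:
    - {"delta_pos":[1.8,-0.15,-1.2],"delta_rot":[0,0,0],"hand":0}
    - {"delta_pos":[1.8,-0.15,0],"delta_rot":[0,0,0],"hand":0}
    - {"delta_pos":[1.35,-0.15,1.1],"delta_rot":[0,0,0],"hand":0}
    - {"delta_pos":[1.35,-0.15,1.1],"delta_rot":[0,0,0],"hand":0}
    - {"delta_pos":[1.4,-0.1,0.75],"delta_rot":[0,0,0],"hand":0}
    - {"delta_pos":[1.4,-0.1,0.75],"delta_rot":[0,0,0],"hand":0}
    - {"delta_pos":[1.5,-0.15,0.45],"delta_rot":[0,0,0],"hand":0}
    - {"delta_pos":[1.5,-0.15,0.45],"delta_rot":[0,0,0],"hand":0}
    - {"delta_pos":[1.6,-0.15,0.2],"delta_rot":[0,0,0],"hand":0}
    - {"delta_pos":[0,0,0],"delta_rot":[0,0,0],"hand":0}

```text
t: 2.3
eef_pos: [0.5653, -0.2325, 0.244]
ee_rot: [-3.141, -0.001, 3.051]
force: [-0.6, -0.3, 0.5]
width: 0.0002
```

```bash
cat > look.py <<'E'
import sys
from h import *
k=sys.argv[1];s=get_state();print(s['t'],s['eef_pos'],s['ee_rot'],s['force'],s['width'])
for n in("scene","wrist"): cv2.imwrite(f"pics/{n}{k}.png",grab_frame(n))
cv2.imwrite(f'pics/d{k}.png',cv2.resize(cv2.imread(f'pics/scene{k}.png')[60:225,320:520],None,fx=3.5,fy=3.5,interpolation=2))
E
python3 look.py 2
```

```text
2.3 [ 0.56531219 -0.23252468  0.2439512 ] [-3.14143349e+00 -1.18755648e-03  3.05060035e+00] [-0.55378426 -0.27914567  0.52178017] 0.00018396172773791014
```

View pics/d2.png

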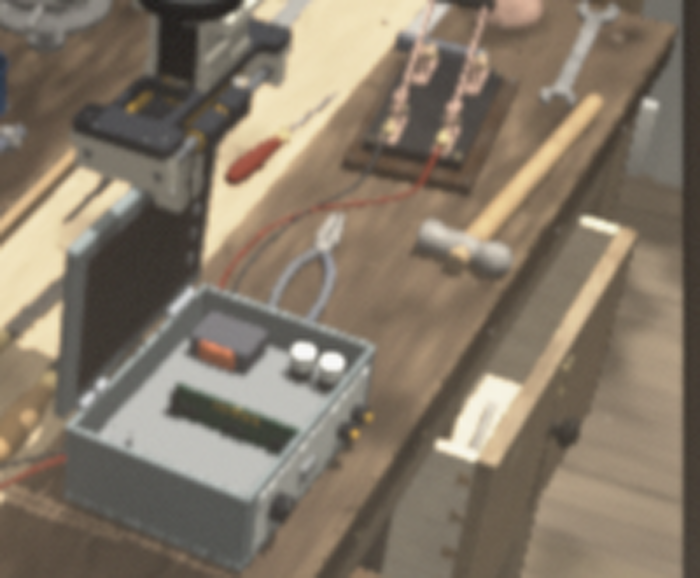

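View pics/wrist2.png

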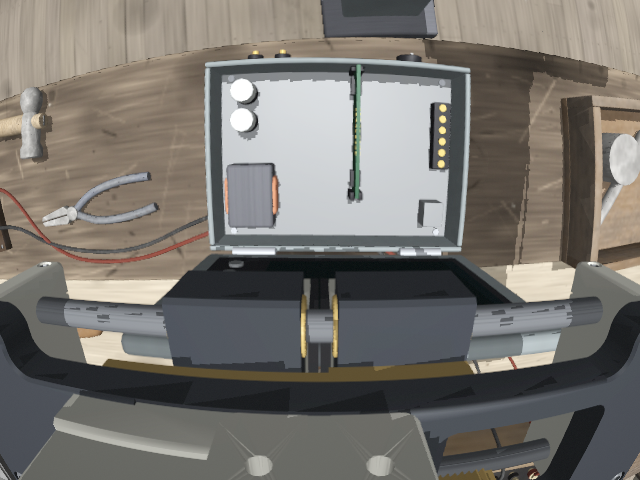

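```bash
cat > tst.py <<'E'
from h import *
def fit(c,yaw): 
    d=np.array([np.cos(yaw),np.sin(yaw),0]);l=np.array([-d[1],d[0],0]);return np.array([c[0],c[1],0]),d,l
def onv(n,uv,v,F,st=None):
    c,d,l=F;o,r=ray(n,uv,st);t=(v-(o-c)@l)/(r@l);p=o+t*r;return np.array([(p-c)@d,(p-c)@l,p[2]])
E
python3 - <<'E'
from tst import *
s=get_state()
np.set_printoptions(precision=4,suppress=True)
for p in [(207,63),(470,69),(463,249),(210,248)]: print(onz('wrist',p,.083,s))
a,b=onz('wrist',(358,67),.08,s),onz('wrist',(353.5,198),.08,s);print(a,b)
im=cv2.imread('pics/wrist2.png');cv2.imwrite('pics/w2c.png',cv2.resize(im[45:265,195:485],None,fx=2.7,fy=2.7,interpolation=2))
im=cv2.imread('pics/scene2.png');cv2.imwrite('pics/s2c.png',cv2.resize(im[105:185,330:380],None,fx=7,fy=7,interpolation=2))
E
```

```text
[ 0.4178 -0.3088  0.083 ]
[ 0.4389 -0.0931  0.083 ]
[ 0.5941 -0.1064  0.083 ]
[ 0.573  -0.3256  0.083 ]
[ 0.4356 -0.1878  0.08  ] [ 0.5424 -0.2005  0.08  ]
```

View pics/w2c.png

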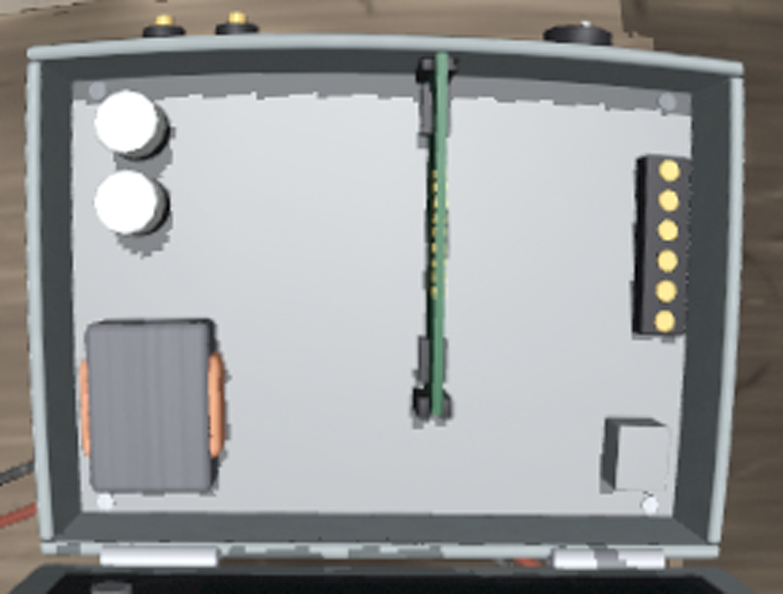

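View pics/s2c.png

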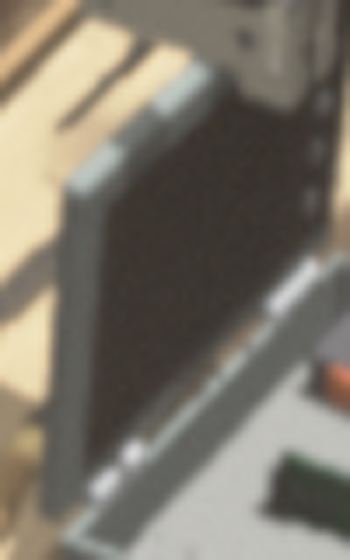

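```bash
python3 - <<'E'
from tst import *
s=get_state()
np.set_printoptions(precision=4,suppress=True)
W=lambda x,y:(195+x/2.7,45+y/2.7)
a,b=onz('wrist',W(441,57),.08,s),onz('wrist',W(438.5,414),.08,s);print(a,b,(a+b)/2,np.degrees(np.arctan2(b[1]-a[1],b[0]-a[0])),np.linalg.norm(b-a))
C=np.array([onz('wrist',W(*p),.083,s) for p in [(30,47),(743,66),(718,550),(41,548)]]);print(C,C.mean(0))
F=fit((.5065,-.2095),np.radians(-5.4))
for X,Y in [(100,190),(88,190),(65,192)]:
    p=onv('scene',(330+X/7,105+Y/7),.110,F);print(p,np.degrees(np.arctan2(p[2]-.085,.08-p[0])),np.hypot(p[2]-.085,.08-p[0]))
E
```

```text
[ 0.4348 -0.1875  0.08  ] [ 0.5429 -0.1973  0.08  ] [ 0.4889 -0.1924  0.08  ] -5.189667747496756 0.10852593018706992
[[ 0.4172 -0.3096  0.083 ]
 [ 0.4393 -0.093   0.083 ]
 [ 0.5936 -0.1084  0.083 ]
 [ 0.573  -0.3254  0.083 ]] [ 0.5058 -0.2091  0.083 ]
[0.0645 0.11   0.2474] 84.53696879180482 0.16311645716325254
[0.0694 0.11   0.2455] 86.21258648793271 0.160896489293515
[0.0788 0.11   0.2412] 89.5647114329629 0.15616792063839668
```

Call:
move_arm:
  rows:
    - {"delta_pos":[0.6,-0.05,0],"delta_rot":[0,0,0],"hand":0}
    - {"delta_pos":[0.6,-0.05,0],"delta_rot":[0,0,0],"hand":0}
    - {"delta_pos":[0.6,-0.05,0],"delta_rot":[0,0,0],"hand":0}
    - {"delta_pos":[0.6,-0.05,0],"delta_rot":[0,0,0],"hand":0}
    - {"delta_pos":[0.1,0,0],"delta_rot":[0,0,0],"hand":0}
    - {"delta_pos":[0,0,0],"delta_rot":[0,0,0],"hand":0}
    - {"delta_pos":[0,0,0],"delta_rot":[0,0,0],"hand":0}
    - {"delta_pos":[0,0,0],"delta_rot":[0,0,0],"hand":0}
    - {"delta_pos":[0,0,0],"delta_rot":[0,0,0],"hand":0}
    - {"delta_pos":[0,0,0],"delta_rot":[0,0,0],"hand":0}

```text
t: 3.4
eef_pos: [0.5904, -0.2331, 0.2449]
ee_rot: [3.141, 0.001, 3.052]
force: [0.2, 1.1, 0.2]
width: 0.0003
```

```bash
python3 look.py 3;  python3 - <<'E'
from tst import *
im=cv2.imread('pics/scene3.png');cv2.imwrite('pics/s3c.png',cv2.resize(im[100:190,320:390],None,fx=8,fy=8,interpolation=2))
E
```

```text
3.4 [ 0.59035957 -0.23314362  0.24492828] [3.14148600e+00 1.24025086e-03 3.05183500e+00] [0.16842384 1.10356423 0.18753251] 0.00026865460232505713
```

View pics/s3c.png

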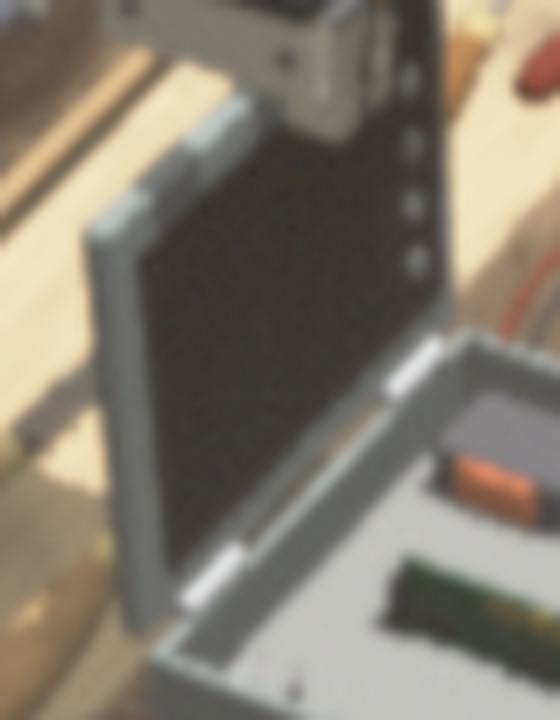

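View pics/wrist3.png

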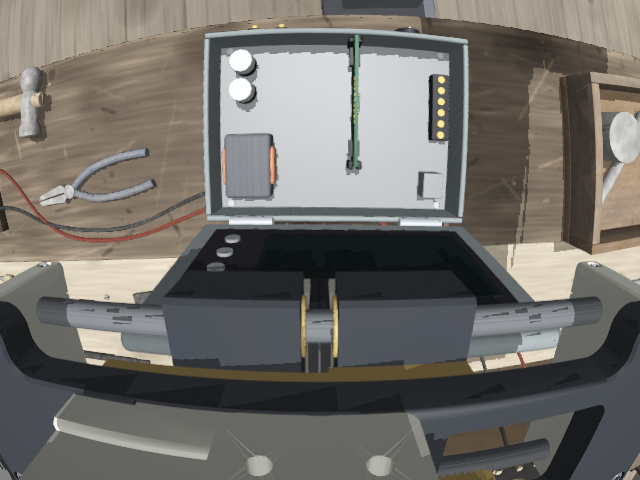

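```bash
python3 - <<'E'
from tst import *
F=fit((.506,-.2092),np.radians(-5.3))
for X,Y in [(92,232),(92,238),(130,232)]:
    p=onv('scene',(320+X/8,100+Y/8),.110,F);print(p,np.degrees(np.arctan2(p[2]-.085,.08-p[0])),np.hypot(p[2]-.085,.08-p[0]))
# lid drawn at angles: predicted pixels of the outer and inner left corners
c,d,l=F
for th in (94,96,98,100):
    t=np.radians(th);e=c+d*(.08-.16*np.cos(t))+l*.11+np.array([0,0,.085+.16*np.sin(t)]);o=e+.012*(d*np.sin(t)+np.array([0,0,np.cos(t)]))
    f=lambda p:[((q-m)*8) .round(1) for q,m in zip(proj('scene',p),(320,100))]
    print(th,f(e),f(o))
E
```

```text
[0.10210995 0.11       0.24330161] 97.95105394721134 0.15983819885141348
[0.10209257 0.11       0.24105931] 98.05754828201758 0.15761532629503386
[0.08825777 0.11       0.24839959] 92.8931106561551 0.16360811612304776
94 [np.float64(121.9), np.float64(239.3)] [np.float64(89.2), np.float64(229.7)]
96 [np.float64(106.7), np.float64(235.1)] [np.float64(74.2), np.float64(226.7)]
98 [np.float64(91.6), np.float64(231.5)] [np.float64(59.4), np.float64(224.3)]
100 [np.float64(76.6), np.float64(228.4)] [np.float64(44.7), np.float64(222.4)]
```

Call:
move_arm:
  rows:
    - {"delta_pos":[-1.5,0.1,0],"delta_rot":[0,0,0],"hand":0}
    - {"delta_pos":[-2.5,0.2,0.5],"delta_rot":[0,0,0],"hand":0}
    - {"delta_pos":[-3,0.3,2],"delta_rot":[0,0,0],"hand":0}
    - {"delta_pos":[-3,0.3,2],"delta_rot":[0,0,0],"hand":0}
    - {"delta_pos":[-3,0.3,2],"delta_rot":[0,0,0],"hand":0}
    - {"delta_pos":[-3,0.2,2],"delta_rot":[0,0,0],"hand":0}
    - {"delta_pos":[0,0,1.5],"delta_rot":[0,0,0],"hand":0}
    - {"delta_pos":[0,0,0],"delta_rot":[0,0,0],"hand":0}
    - {"delta_pos":[0,0,0],"delta_rot":[0,0,0],"hand":0}
    - {"delta_pos":[0,0,0],"delta_rot":[0,0,0],"hand":0}

```text
t: 4.5
eef_pos: [0.43, -0.2192, 0.3437]
ee_rot: [3.141, -0.001, 3.051]
force: [0.4, -0.6, -0.1]
width: 0.0008
```

```bash
python3 look.py 4;  python3 - <<'E'
from tst import *
im=cv2.imread('pics/scene4.png');cv2.imwrite('pics/s4c.png',cv2.resize(im[90:190,320:420],None,fx=7,fy=7,interpolation=2))
cv2.imwrite('pics/top4.png',grab_frame('top'))
E
```

```text
4.5 [ 0.42995719 -0.21920243  0.34367919] [ 3.14131248e+00 -1.17632522e-03  3.05145706e+00] [ 0.42799124 -0.62071041 -0.09923204] 0.0008149373332738638
```

View pics/s4c.png

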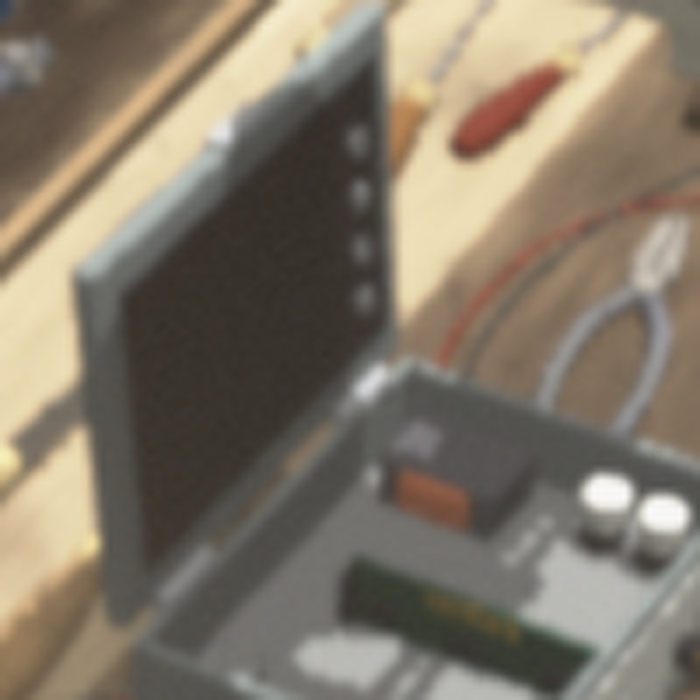

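View pics/wrist4.png

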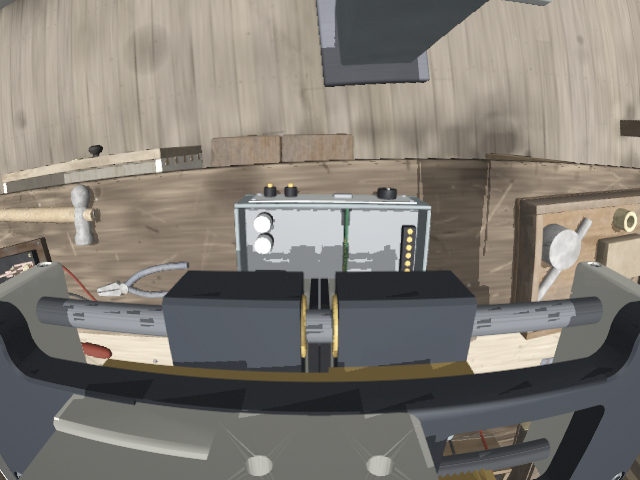

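View pics/top4.png

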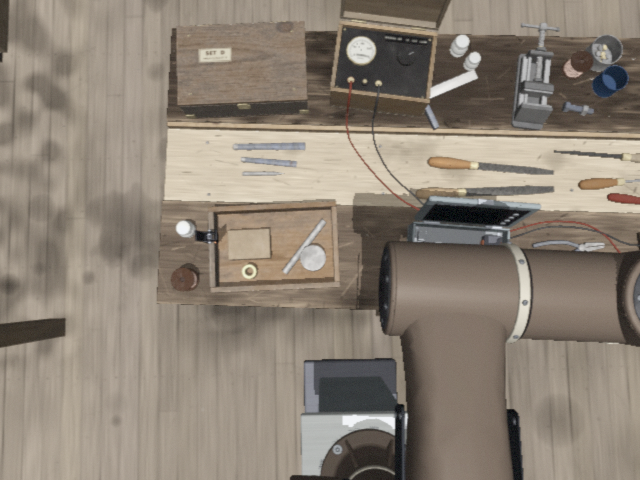

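```bash
python3 - <<'E'
from tst import *
im=cv2.imread('pics/top4.png');cv2.imwrite('pics/t4c.png',cv2.resize(im[185:245,405:545],None,fx=5.7,fy=5.7,interpolation=2))
E
```

```text
(no output)
```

View pics/t4c.png

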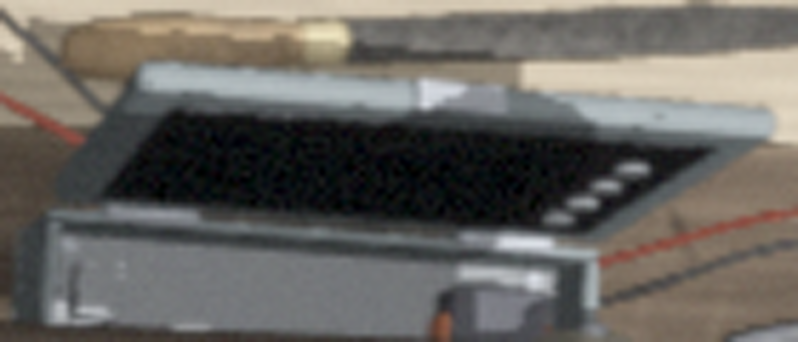

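```bash
cat > lid.py <<'E'
from tst import *
F=fit((.506,-.2092),np.radians(-5.3));c,d,l=F
def corners(th,v):
    t=np.radians(th);e=c+d*(.08-.16*np.cos(t))+l*v+np.array([0,0,.085+.16*np.sin(t)]);return e,e+.012*(d*np.sin(t)+np.array([0,0,np.cos(t)]))
E
python3 - <<'E'
from lid import *
T=lambda x,y:(405+x/5.7,185+y/5.7);S=lambda x,y:(320+x/7,90+y/7)
for v,a,b in [(.11,T(138,62),S(80,275)),(-.11,T(775,106),S(378,3))]:
    p,e=tri([ray('top',a),ray('scene',b)]);u=(p-c)@d;print('outer',u,(p-c)@l,p[2],e,np.degrees(np.arctan2(p[2]-.085,.08-u))-4.3)
for th in(92,94,96,98):
    print(th,[[tuple(((np.array(proj(n,p))-m)*k).round()) for p in corners(th,v)] for n,m,k in(('top',(405,185),5.7),('scene',(320,90),7)) for v in(.11,-.11)])
E
```

```text
outer 0.10718265108301843 0.10691134573763109 0.23907139457859822 [np.float64(2.5), np.float64(2.5)] 95.70566495535193
outer 0.10740361689746206 -0.11417530978718621 0.2359720549830516 [np.float64(3.4), np.float64(3.4)] 95.98800260751266
92 [[(np.float64(132.0), np.float64(127.0)), (np.float64(134.0), np.float64(93.0))], [(np.float64(776.0), np.float64(173.0)), (np.float64(777.0), np.float64(138.0))], [(np.float64(120.0), np.float64(284.0)), (np.float64(91.0), np.float64(274.0))], [(np.float64(415.0), np.float64(3.0)), (np.float64(388.0), np.float64(-5.0))]]
94 [[(np.float64(133.0), np.float64(111.0)), (np.float64(134.0), np.float64(77.0))], [(np.float64(776.0), np.float64(157.0)), (np.float64(777.0), np.float64(123.0))], [(np.float64(107.0), np.float64(279.0)), (np.float64(78.0), np.float64(271.0))], [(np.float64(402.0), np.float64(-0.0)), (np.float64(375.0), np.float64(-7.0))]]
96 [[(np.float64(134.0), np.float64(95.0)), (np.float64(135.0), np.float64(62.0))], [(np.float64(776.0), np.float64(141.0)), (np.float64(776.0), np.float64(107.0))], [(np.float64(93.0), np.float64(276.0)), (np.float64(65.0), np.float64(268.0))], [(np.float64(389.0), np.float64(-3.0)), (np.float64(362.0), np.float64(-9.0))]]
98 [[(np.float64(134.0), np.float64(80.0)), (np.float64(135.0), np.float64(47.0))], [(np.float64(776.0), np.float64(125.0)), (np.float64(775.0), np.float64(92.0))], [(np.float64(80.0), np.float64(273.0)), (np.float64(52.0), np.float64(266.0))], [(np.float64(377.0), np.float64(-6.0)), (np.float64(350.0), np.float64(-10.0))]]
```

Call:
move_arm:
  rows:
    - {"delta_pos":[3,-0.2,-3],"delta_rot":[0,0,0],"hand":0}
    - {"delta_pos":[3,-0.3,-2],"delta_rot":[0,0,0],"hand":0}
    - {"delta_pos":[3,-0.3,-2],"delta_rot":[0,0,0],"hand":0}
    - {"delta_pos":[3,-0.3,-2],"delta_rot":[0,0,0],"hand":0}
    - {"delta_pos":[2.5,-0.2,-0.9],"delta_rot":[0,0,0],"hand":0}
    - {"delta_pos":[1,-0.1,0],"delta_rot":[0,0,0],"hand":0}
    - {"delta_pos":[0.5,-0.1,0],"delta_rot":[0,0,0],"hand":0}
    - {"delta_pos":[0.5,0,0],"delta_rot":[0,0,0],"hand":0}
    - {"delta_pos":[0.45,0,0],"delta_rot":[0,0,0],"hand":0}
    - {"delta_pos":[0,0,0],"delta_rot":[0,0,0],"hand":0}

```text
t: 5.65
eef_pos: [0.599, -0.2344, 0.2459]
ee_rot: [3.142, -0.0, 3.051]
force: [-2.1, -0.7, -1.0]
width: 0.0004
```

Call:
move_arm:
  rows:
    - {"delta_pos":[0,0,0],"delta_rot":[0,0,0],"hand":0}
    - {"delta_pos":[-2.5,0.2,0.5],"delta_rot":[0,0,0],"hand":0}
    - {"delta_pos":[-3,0.3,2],"delta_rot":[0,0,0],"hand":0}
    - {"delta_pos":[-3,0.3,2],"delta_rot":[0,0,0],"hand":0}
    - {"delta_pos":[-3,0.3,2],"delta_rot":[0,0,0],"hand":0}
    - {"delta_pos":[-3,0.2,2],"delta_rot":[0,0,0],"hand":0}
    - {"delta_pos":[-2,0,1.5],"delta_rot":[0,0,0],"hand":0}
    - {"delta_pos":[0,0,0],"delta_rot":[0,0,0],"hand":0}
    - {"delta_pos":[0,0,0],"delta_rot":[0,0,0],"hand":0}
    - {"delta_pos":[0,0,0],"delta_rot":[0,0,0],"hand":0}

```text
t: 6.65
eef_pos: [0.4349, -0.2212, 0.3453]
ee_rot: [3.141, 0.001, 3.052]
force: [0.8, -0.2, 0.3]
width: 0.0006
```

```bash
python3 look.py 5;  python3 - <<'E'
from tst import *
im=cv2.imread('pics/scene5.png');a=cv2.resize(im[90:190,320:420],None,fx=4,fy=4,interpolation=2)
t=grab_frame('top');cv2.imwrite('pics/top5.png',t);cv2.imwrite('pics/s5c.png',a)
cv2.imwrite('pics/t5c.png',cv2.resize(t[185:245,405:545],None,fx=5.7,fy=5.7,interpolation=2))
E
```

```text
6.65 [ 0.43492718 -0.22121265  0.34531161] [3.14140315e+00 5.72706582e-04 3.05165422e+00] [ 0.81954972 -0.22112767  0.25333687] 0.0005592463683349021
```

View pics/s5c.png

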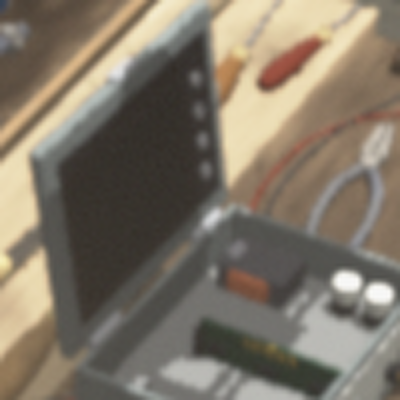

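View pics/t5c.png

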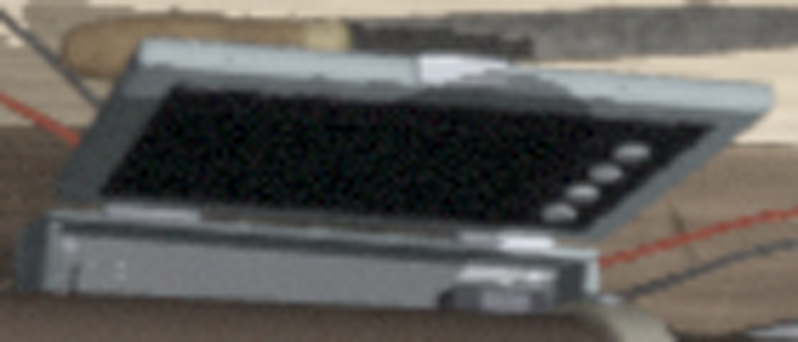

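Call:
move_arm:
  rows:
    - {"delta_pos":[1.8,4.5,0],"delta_rot":[0,0,0.7],"hand":8.7}
    - {"delta_pos":[1.8,4.5,0],"delta_rot":[0,0,0.7],"hand":8.7}
    - {"delta_pos":[1.8,4.5,0],"delta_rot":[0,0,0.7],"hand":8.7}
    - {"delta_pos":[1.8,4.5,0],"delta_rot":[0,0,0.7],"hand":8.7}
    - {"delta_pos":[1.8,4.5,0],"delta_rot":[0,0,0.7],"hand":8.7}
    - {"delta_pos":[1.8,4.5,0],"delta_rot":[0,0,0.7],"hand":8.7}
    - {"delta_pos":[1.8,4.5,0],"delta_rot":[0,0,0.7],"hand":8.7}
    - {"delta_pos":[1.8,4.5,-1],"delta_rot":[0,0,0.7],"hand":8.7}
    - {"delta_pos":[1.8,4.5,-1],"delta_rot":[0,0,0.7],"hand":8.7}
    - {"delta_pos":[1.8,4.5,-1],"delta_rot":[0,0,0.7],"hand":8.7}

```text
t: 7.8
eef_pos: [0.6152, 0.231, 0.3141]
ee_rot: [-3.141, -0.001, -3.109]
force: [1.2, -0.6, -0.1]
width: 0.0748
```

Call:
move_arm:
  rows:
    - {"delta_pos":[1,4,-2],"delta_rot":[0,0,0],"hand":8.7}
    - {"delta_pos":[1,4,-2],"delta_rot":[0,0,0],"hand":8.7}
    - {"delta_pos":[0,4,-2],"delta_rot":[0,0,0],"hand":8.7}
    - {"delta_pos":[0,0,-1],"delta_rot":[0,0,0],"hand":8.7}
    - {"delta_pos":[0,0,0],"delta_rot":[0,0,0],"hand":8.7}
    - {"delta_pos":[0,0,0],"delta_rot":[0,0,0],"hand":8.7}
    - {"delta_pos":[0,0,0],"delta_rot":[0,0,0],"hand":8.7}
    - {"delta_pos":[0,0,0],"delta_rot":[0,0,0],"hand":8.7}
    - {"delta_pos":[0,0,0],"delta_rot":[0,0,0],"hand":8.7}
    - {"delta_pos":[0,0,0],"delta_rot":[0,0,0],"hand":8.7}

```text
t: 8.8
eef_pos: [0.6346, 0.3483, 0.2464]
ee_rot: [3.141, 0.001, -3.11]
force: [-0.6, 0.1, -0.1]
width: 0.0871
```

```bash
python3 look.py 6
```

```text
8.8 [0.63462005 0.34826529 0.2463717 ] [ 3.14083320e+00  8.12144987e-04 -3.11007463e+00] [-0.58902379  0.10685159 -0.07084271] 0.08711872899229095
```

View pics/wrist6.png

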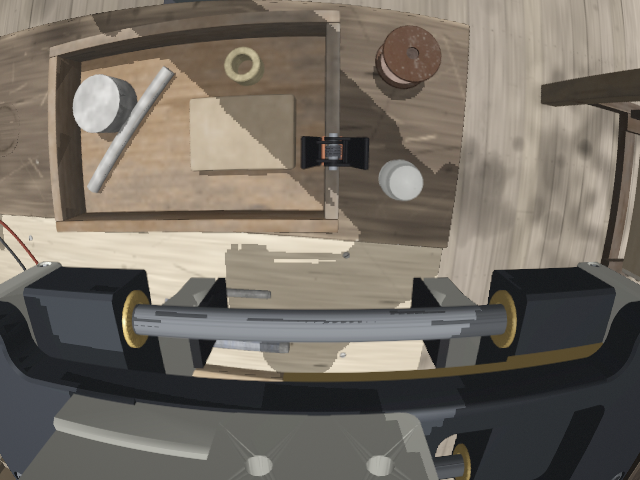

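```bash
python3 - <<'E'
import cv2
im=cv2.imread('pics/wrist6.png');cv2.imwrite('pics/w6c.png',cv2.resize(im[110:200,270:390],None,fx=6,fy=6,interpolation=2))
cv2.imwrite('pics/w6t.png',cv2.resize(im[5:245,40:370],None,fx=2.4,fy=2.4,interpolation=2))
E
```

```text
(no output)
```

View pics/w6c.png

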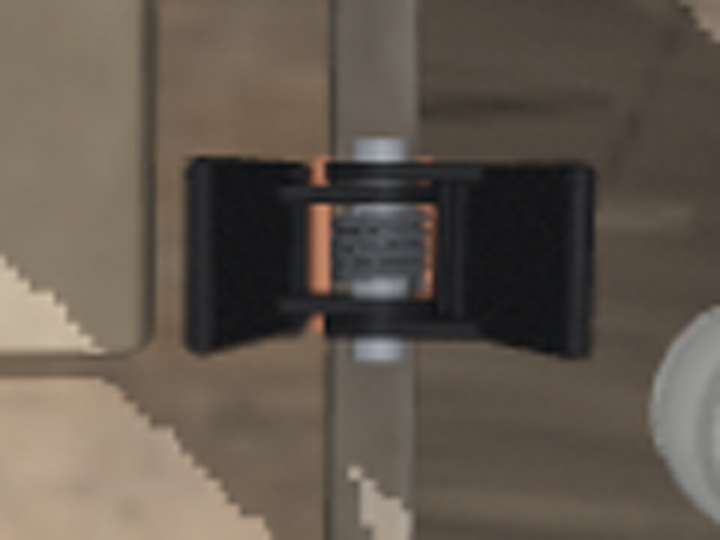

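View pics/w6t.png

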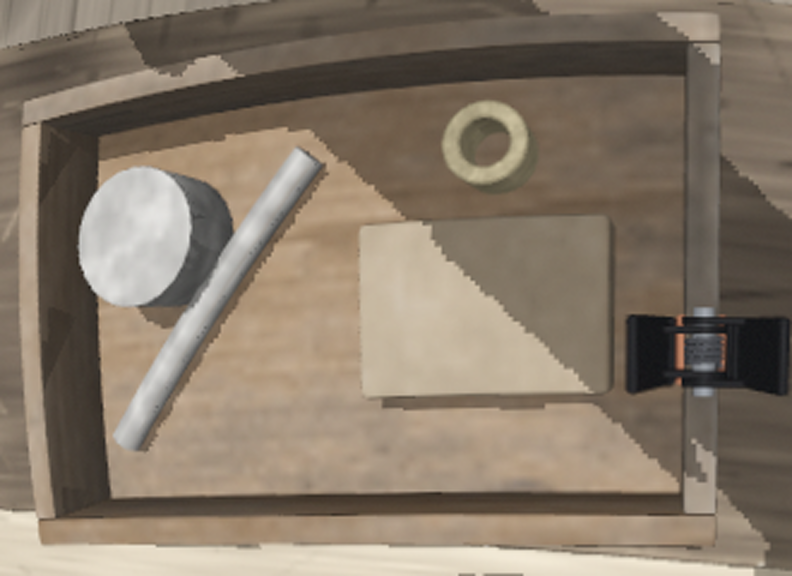

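```bash
python3 - <<'E'
from h import *
np.set_printoptions(precision=4,suppress=True)
s=get_state();W=lambda x,y:(270+x/6,110+y/6)
P=np.array([onz('wrist',W(*p),.120,s) for p in[(188,158),(188,352),(595,166),(590,355)]]);print(P,P.mean(0),np.linalg.norm(P[0]-P[2]),np.linalg.norm(P[0]-P[1]))
m=lambda a,b:(P[a]+P[b])/2
for v in (P[0]-P[1],P[2]-P[3]): print(np.degrees(np.arctan2(v[1],v[0])))
v=m(2,3)-m(0,1);print(np.degrees(np.arctan2(-v[0],v[1])))
p=[onz('wrist',W(*q),.078,s) for q in[(380,138),(378,360)]];print('pin',p,(p[0]+p[1])/2)
V=lambda x,y:(40+x/2.4,5+y/2.4)
for q in [(22,102),(719,14),(714,543),(40,546)]: print('tray',onz('wrist',V(*q),.06,s))
for x in(330,415): print('wall',[onz('wrist',W(x,y),.06,s) for y in(60,470)])
E
```

```text
[[0.5607 0.3351 0.12  ]
 [0.5835 0.3357 0.12  ]
 [0.5597 0.3825 0.12  ]
 [0.5821 0.383  0.12  ]] [0.5715 0.3591 0.12  ] 0.04747059678582455 0.02285951835584907
-178.46514282324236
-178.8600824783228
1.427908963985589
pin [array([0.5566, 0.3589, 0.078 ]), array([0.5869, 0.3597, 0.078 ])] [0.5717 0.3593 0.078 ]
tray [0.4521 0.0622 0.06  ]
tray [0.445  0.3616 0.06  ]
tray [0.6427 0.3666 0.06  ]
tray [0.6519 0.0677 0.06  ]
wall [array([0.5451, 0.3521, 0.06  ]), array([0.6046, 0.3541, 0.06  ])]
wall [array([0.5446, 0.3642, 0.06  ]), array([0.6041, 0.3664, 0.06  ])]
```

Call:
move_arm:
  rows:
    - {"delta_pos":[-3.2,0.5,0],"delta_rot":[0,0,-0.3],"hand":8.7}
    - {"delta_pos":[-3.1,0.6,0],"delta_rot":[0,0,0],"hand":8.7}
    - {"delta_pos":[0,0,-3],"delta_rot":[0,0,0],"hand":8.7}
    - {"delta_pos":[0,0,-3],"delta_rot":[0,0,0],"hand":8.7}
    - {"delta_pos":[0,0,-3],"delta_rot":[0,0,0],"hand":8.7}
    - {"delta_pos":[0,0,-2.5],"delta_rot":[0,0,0],"hand":8.7}
    - {"delta_pos":[0,0,-1.8],"delta_rot":[0,0,0],"hand":8.7}
    - {"delta_pos":[0,0,-1],"delta_rot":[0,0,0],"hand":8.7}
    - {"delta_pos":[0,0,0],"delta_rot":[0,0,0],"hand":8.7}
    - {"delta_pos":[0,0,0],"delta_rot":[0,0,0],"hand":8.7}

```text
t: 9.9
eef_pos: [0.5719, 0.36, 0.1034]
ee_rot: [3.141, 0.001, -3.114]
force: [-0.6, -0.1, 0.7]
width: 0.0871
```

```bash
python3 look.py 7; python3 - <<'E'
import cv2
im=cv2.imread('pics/scene7.png');cv2.imwrite('pics/s7c.png',cv2.resize(im[200:360,180:380],None,fx=3.5,fy=3.5,interpolation=2))
E
```

```text
9.9 [0.57191254 0.35999908 0.10339802] [ 3.14114042e+00  9.09737369e-04 -3.11448313e+00] [-0.57439854 -0.11627571  0.67591479] 0.08712732080770678
```

View pics/wrist7.png

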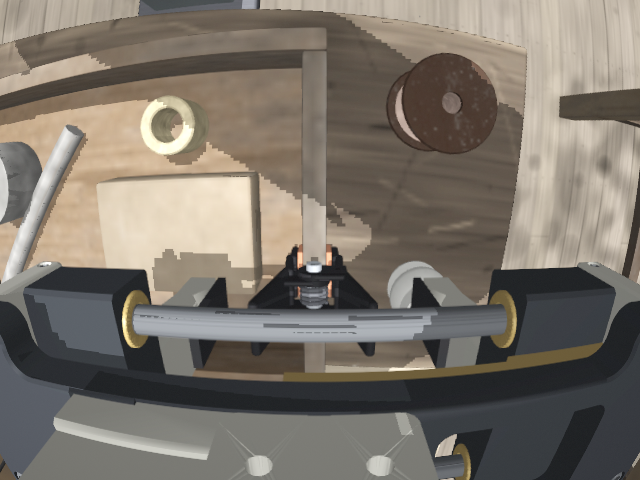

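View pics/s7c.png

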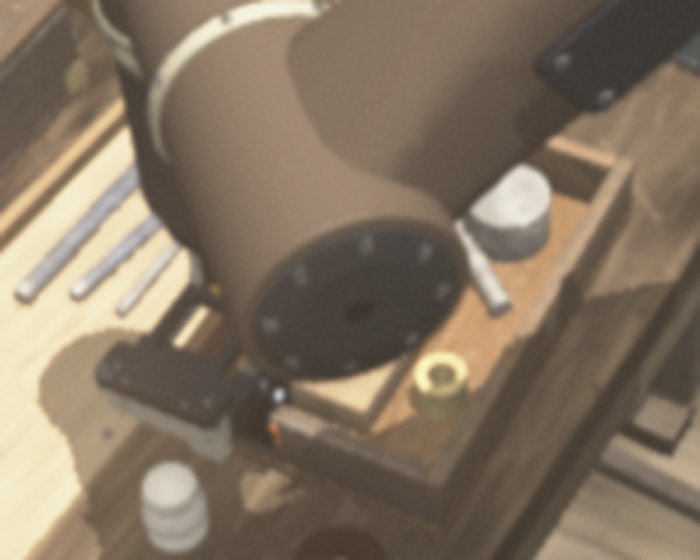

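Call:
move_arm:
  rows:
    - {"delta_pos":[0,-0.1,0],"delta_rot":[0,0,0],"hand":6}
    - {"delta_pos":[0,0,0],"delta_rot":[0,0,0],"hand":5}
    - {"delta_pos":[0,0,0],"delta_rot":[0,0,0],"hand":4.5}
    - {"delta_pos":[0,0,0],"delta_rot":[0,0,0],"hand":4}
    - {"delta_pos":[0,0,0],"delta_rot":[0,0,0],"hand":3.5}
    - {"delta_pos":[0,0,0],"delta_rot":[0,0,0],"hand":3}
    - {"delta_pos":[0,0,0],"delta_rot":[0,0,0],"hand":2.5}
    - {"delta_pos":[0,0,0],"delta_rot":[0,0,0],"hand":2.5}
    - {"delta_pos":[0,0,0],"delta_rot":[0,0,0],"hand":2.5}
    - {"delta_pos":[0,0,0],"delta_rot":[0,0,0],"hand":2.5}
  force: 20

```text
t: 11.0
eef_pos: [0.5714, 0.3587, 0.1025]
ee_rot: [-3.142, -0.0, -3.115]
force: [-0.7, -0.5, 0.1]
width: 0.0297
```

```bash
python3 look.py 8
```

```text
11.0 [0.57141875 0.35868145 0.10247045] [-3.14153258e+00 -8.92608900e-05 -3.11473782e+00] [-0.70887307 -0.53333302  0.06491371] 0.02965699550640318
```

View pics/wrist8.png

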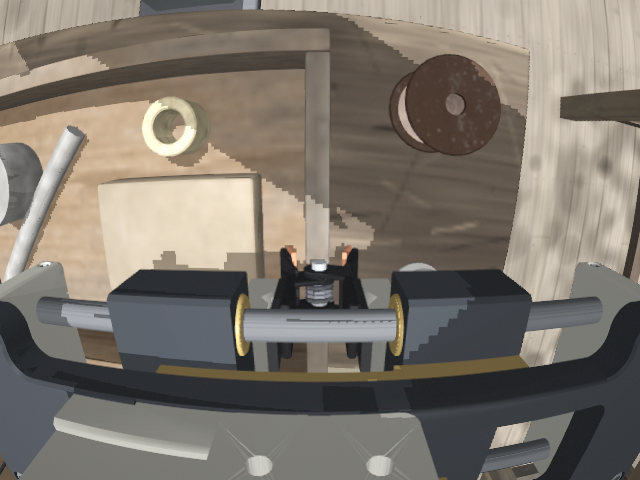

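Call:
move_arm:
  rows:
    - {"delta_pos":[0,0,0.5],"delta_rot":[0,0,0],"hand":2.5}
    - {"delta_pos":[0,0,1],"delta_rot":[0,0,0],"hand":2.5}
    - {"delta_pos":[0,0,2],"delta_rot":[0,0,0],"hand":2.5}
    - {"delta_pos":[0,0,2.5],"delta_rot":[0,0,0],"hand":2.5}
    - {"delta_pos":[0,0,2.5],"delta_rot":[0,0,0],"hand":2.5}
    - {"delta_pos":[0,0,2],"delta_rot":[0,0,0],"hand":2.5}
    - {"delta_pos":[0,-1,1],"delta_rot":[0,0,0],"hand":2.5}
    - {"delta_pos":[-0.5,-2,0.5],"delta_rot":[0,0,-0.8],"hand":2.5}
    - {"delta_pos":[-0.5,-3,0],"delta_rot":[0,0,-1],"hand":2.5}
    - {"delta_pos":[-1,-4,0],"delta_rot":[0,0,-1],"hand":2.5}

```text
t: 12.1
eef_pos: [0.5507, 0.257, 0.2217]
ee_rot: [-3.141, -0.001, 3.119]
force: [-0.0, -0.7, 0.2]
width: 0.0294
```

Call:
move_arm:
  rows:
    - {"delta_pos":[-0.8,-4,0],"delta_rot":[0,0,-1],"hand":2.5}
    - {"delta_pos":[-0.8,-4,0],"delta_rot":[0,0,-1],"hand":2.5}
    - {"delta_pos":[-0.8,-4,0],"delta_rot":[0,0,-1],"hand":2.5}
    - {"delta_pos":[-0.8,-4,0],"delta_rot":[0,0,-1],"hand":2.5}
    - {"delta_pos":[-0.8,-4,0],"delta_rot":[0,0,0],"hand":2.5}
    - {"delta_pos":[-0.7,-4,0],"delta_rot":[0,0,0],"hand":2.5}
    - {"delta_pos":[-0.5,-4,0],"delta_rot":[0,0,0],"hand":2.5}
    - {"delta_pos":[-0.5,-4,0],"delta_rot":[0,0,0],"hand":2.5}
    - {"delta_pos":[-0.5,-4,0],"delta_rot":[0,0,0],"hand":2.5}
    - {"delta_pos":[-0.3,-3,0],"delta_rot":[0,0,0],"hand":2.5}

```text
t: 13.1
eef_pos: [0.484, -0.134, 0.2221]
ee_rot: [3.142, -0.001, 3.048]
force: [0.1, -0.1, -0.9]
width: 0.0294
```

```bash
python3 look.py 9; python3 - <<'E'
import cv2
im=cv2.imread('pics/wrist9.png');cv2.imwrite('pics/w9c.png',cv2.resize(im[180:400,200:460],None,fx=3,fy=2.7,interpolation=2))
E
```

```text
13.1 [ 0.48399477 -0.13398504  0.22209691] [ 3.14157646e+00 -1.06523149e-03  3.04788882e+00] [ 0.09476918 -0.08383477 -0.86961623] 0.02940061671805725
```

View pics/wrist9.png

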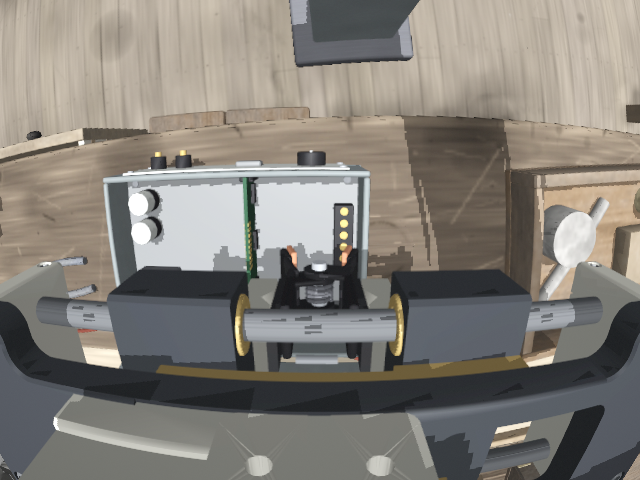

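View pics/d9.png

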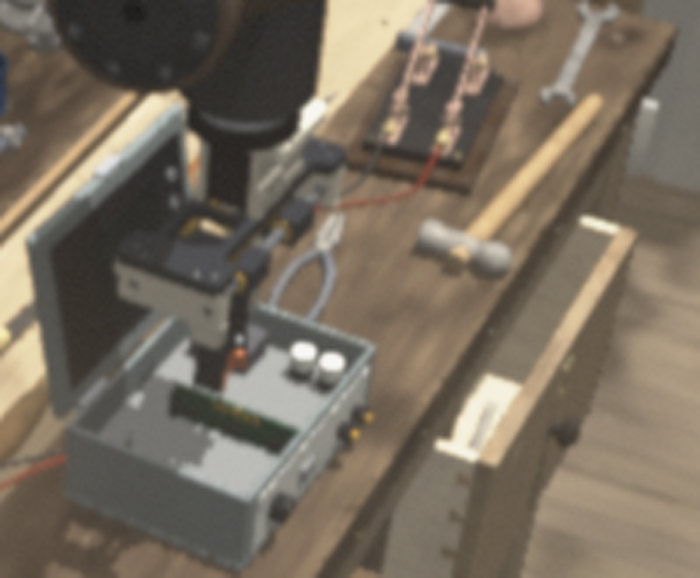

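Call:
move_arm:
  rows:
    - {"delta_pos":[0.1,-2,0],"delta_rot":[0,0,0],"hand":2.5}
    - {"delta_pos":[0.2,-2,0],"delta_rot":[0,0,0],"hand":2.5}
    - {"delta_pos":[0.1,-1.9,0],"delta_rot":[0,0,0],"hand":2.5}
    - {"delta_pos":[0,0,-1.5],"delta_rot":[0,0,0],"hand":2.5}
    - {"delta_pos":[0,0,-1.5],"delta_rot":[0,0,0],"hand":2.5}
    - {"delta_pos":[0,0,-1.5],"delta_rot":[0,0,0],"hand":2.5}
    - {"delta_pos":[0,0,-0.7],"delta_rot":[0,0,0],"hand":2.5}
    - {"delta_pos":[0,0,0],"delta_rot":[0,0,0],"hand":2.5}
    - {"delta_pos":[0,0,0],"delta_rot":[0,0,0],"hand":2.5}
    - {"delta_pos":[0,0,0],"delta_rot":[0,0,0],"hand":2.5}

```text
t: 14.2
eef_pos: [0.4907, -0.1903, 0.1713]
ee_rot: [-3.142, 0.001, 3.05]
force: [0.5, 0.7, -0.5]
width: 0.0295
```

```bash
python3 look.py 10; python3 - <<'E'
import cv2
im=cv2.imread('pics/wrist10.png');cv2.imwrite('pics/w10c.png',cv2.resize(im[100:320,240:400],None,fx=4,fy=2.7,interpolation=2))
im=cv2.imread('pics/scene10.png');cv2.imwrite('pics/s10c.png',cv2.resize(im[110:220,335:435],None,fx=5.4,fy=5.4,interpolation=2))
E
```

```text
14.2 [ 0.49074675 -0.19031949  0.171322  ] [-3.14156439e+00  1.17185598e-03  3.04991907e+00] [ 0.47404789  0.66692088 -0.47765608] 0.0294552871943033
```

View pics/w10c.png

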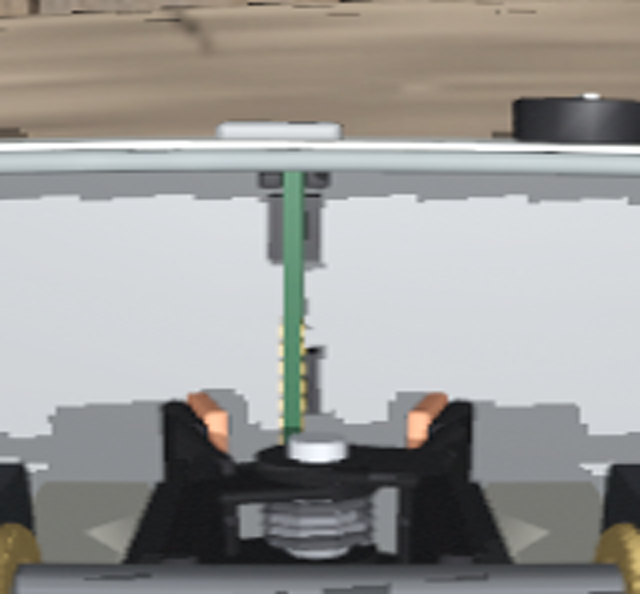

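View pics/s10c.png

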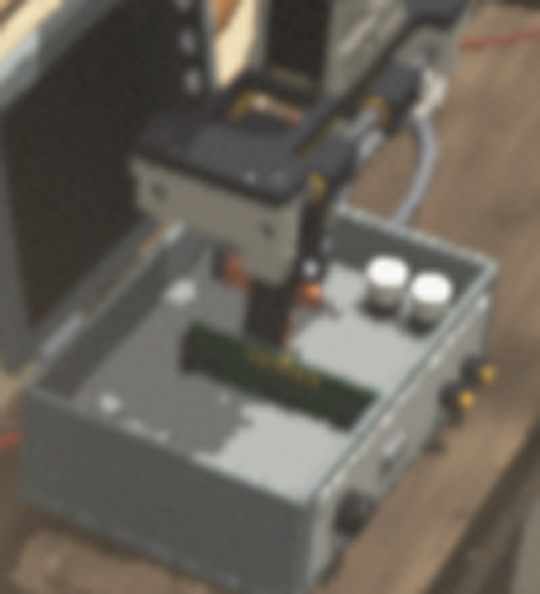

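```bash
python3 - <<'E'
from h import *
np.set_printoptions(precision=4,suppress=True)
s=get_state();M=R.from_euler('xyz',s['ee_rot']).as_matrix()
W=lambda x,y:(240+x/4,100+y/2.7)
im=cv2.imread('pics/wrist10.png');h=cv2.cvtColor(im,cv2.COLOR_BGR2HSV)
g=cv2.inRange(h,(55,70,50),(90,255,255))
pts=[]
for r in range(166,262,4):
    c=np.where(g[r,290:340])[0]+290
    if len(c):pts.append((c.mean(),r,len(c)))
P=np.array([M.T@(onz('wrist',(u,v),.08,s)-s['eef_pos']) for u,v,_ in pts]);print(np.c_[pts,P][::4])
k=np.polyfit(P[:,0],P[:,1],1);print('slope deg',np.degrees(np.arctan(k[0])),'y at x=0',k[1],'resid',np.std(P[:,1]-np.polyval(k,P[:,0])))
w=onz('wrist',(pts[-1][0],pts[-1][1]),.08,s);print('world',w)
for p,z in[(W(317,445),.147),(W(228,440),.109),(W(408,440),.109),(W(211,395),.109),(W(432,395),.109)]: print(M.T@(onz('wrist',p,z,s)-s['eef_pos']))
E
```

```text
[[313.     166.       5.       0.0556  -0.0024   0.0912]
 [313.     182.       5.       0.0458  -0.0025   0.0912]
 [312.5    198.       4.       0.0358  -0.0028   0.0912]
 [313.     214.       5.       0.0257  -0.0025   0.0912]
 [312.5    230.       4.       0.0155  -0.0029   0.0912]
 [312.5    246.       4.       0.005   -0.0029   0.0912]]
slope deg 0.6015672558785684 y at x=0 -0.002970576412826352 resid 9.422513133118387e-05
world [ 0.4936 -0.1935  0.08  ]
[0.0153 0.0013 0.0242]
[ 0.0034 -0.0112  0.0622]
[0.0033 0.0142 0.0622]
[ 0.0131 -0.0134  0.0622]
[0.0131 0.0174 0.0622]
```

Call:
move_arm:
  rows:
    - {"delta_pos":[-0.3,-0.45,0],"delta_rot":[0,0,-0.6],"hand":2.5}
    - {"delta_pos":[0,0,0],"delta_rot":[0,0,0],"hand":2.5}
    - {"delta_pos":[0,0,0],"delta_rot":[0,0,0],"hand":2.5}
    - {"delta_pos":[0,0,0],"delta_rot":[0,0,0],"hand":2.5}
    - {"delta_pos":[0,0,0],"delta_rot":[0,0,0],"hand":2.5}
    - {"delta_pos":[0,0,0],"delta_rot":[0,0,0],"hand":2.5}
    - {"delta_pos":[0,0,0],"delta_rot":[0,0,0],"hand":2.5}
    - {"delta_pos":[0,0,0],"delta_rot":[0,0,0],"hand":2.5}
    - {"delta_pos":[0,0,0],"delta_rot":[0,0,0],"hand":2.5}
    - {"delta_pos":[0,0,0],"delta_rot":[0,0,0],"hand":2.5}

```text
t: 15.3
eef_pos: [0.4874, -0.1948, 0.1705]
ee_rot: [3.142, -0.0, 3.039]
force: [-0.8, -0.1, -1.3]
width: 0.0295
```

```bash
cat > card.py <<'E'
import sys
from h import *
k=sys.argv[1];np.set_printoptions(precision=4,suppress=True)
s=get_state();M=R.from_euler('xyz',s['ee_rot']).as_matrix()
print(s['eef_pos'],s['ee_rot'],s['force'],s['width'],s['t'])
im=grab_frame('wrist');cv2.imwrite(f'pics/wrist{k}.png',im);cv2.imwrite(f'pics/w{k}c.png',cv2.resize(im[100:320,240:400],None,fx=4,fy=2.7,interpolation=2))
h=cv2.cvtColor(im,cv2.COLOR_BGR2HSV);g=cv2.inRange(h,(55,70,50),(90,255,255));pts=[]
for r in range(140,262,4):
    c=np.where(g[r,290:350])[0]+290
    if 2<len(c)<12:pts.append((c.mean(),r,len(c)))
P=np.array([M.T@(onz('wrist',(u,v),.08,s)-s['eef_pos']) for u,v,_ in pts])
q=np.polyfit(P[:,0],P[:,1],1);print(len(P),'slope deg',np.degrees(np.arctan(q[0])),'y at x=0',q[1],np.std(P[:,1]-np.polyval(q,P[:,0])))
E
python3 card.py 11
```

```text
[ 0.4874 -0.1948  0.1705] [ 3.1416 -0.      3.0393] [-0.7541 -0.0988 -1.2931] 0.029500983544217377 15.3
22 slope deg -0.27000370507929433 y at x=0 0.001965879988971277 0.00011627822169869381
```

View pics/w11c.png

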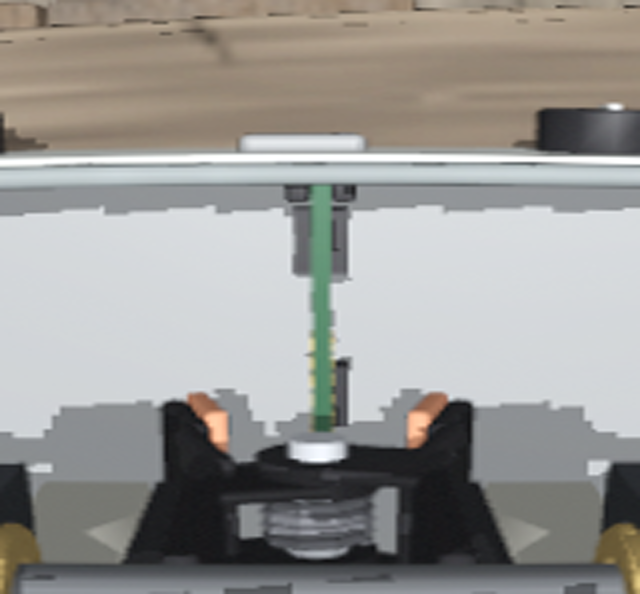

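Call:
move_arm:
  rows:
    - {"delta_pos":[0.05,0.03,-0.6],"delta_rot":[0,0,0.2],"hand":2.5}
    - {"delta_pos":[0,0,-0.6],"delta_rot":[0,0,0],"hand":2.5}
    - {"delta_pos":[0,0,-0.6],"delta_rot":[0,0,0],"hand":2.5}
    - {"delta_pos":[0,0,-0.6],"delta_rot":[0,0,0],"hand":2.5}
    - {"delta_pos":[0,0,-0.6],"delta_rot":[0,0,0],"hand":2.5}
    - {"delta_pos":[0,0,-0.4],"delta_rot":[0,0,0],"hand":2.5}
    - {"delta_pos":[0,0,-0.4],"delta_rot":[0,0,0],"hand":2.5}
    - {"delta_pos":[0,0,0],"delta_rot":[0,0,0],"hand":2.5}
    - {"delta_pos":[0,0,0],"delta_rot":[0,0,0],"hand":2.5}
    - {"delta_pos":[0,0,0],"delta_rot":[0,0,0],"hand":2.5}

```text
t: 16.35
eef_pos: [0.4881, -0.1945, 0.1328]
ee_rot: [-3.142, 0.0, 3.043]
force: [0.3, 0.5, -0.4]
width: 0.0296
```

```bash
python3 card.py 12; python3 - <<'E'
from h import *
im=grab_frame('scene');cv2.imwrite('pics/scene12.png',im);cv2.imwrite('pics/s12c.png',cv2.resize(im[90:220,320:440],None,fx=4.6,fy=4.6,interpolation=2))
E
```

```text
[ 0.4881 -0.1945  0.1328] [-3.1416  0.0005  3.0428] [ 0.3167  0.5153 -0.3579] 0.02963711819036115 16.35
21 slope deg 0.050513273252997405 y at x=0 0.001501364021538818 0.00010881729407494797
```

View pics/w12c.png

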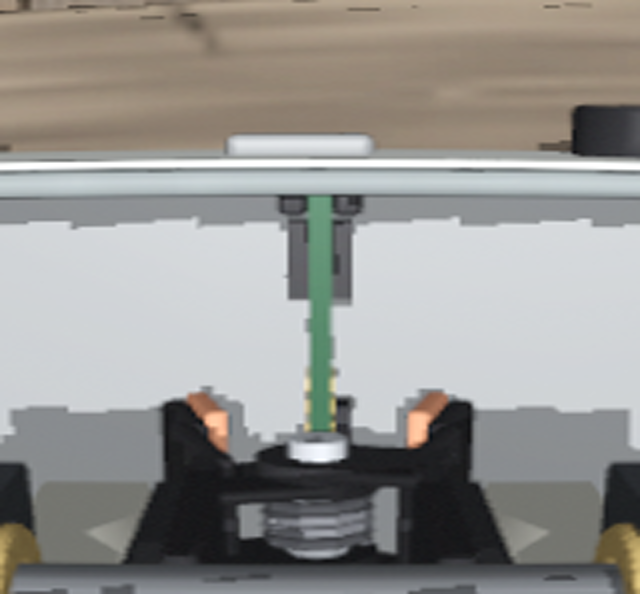

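View pics/s12c.png

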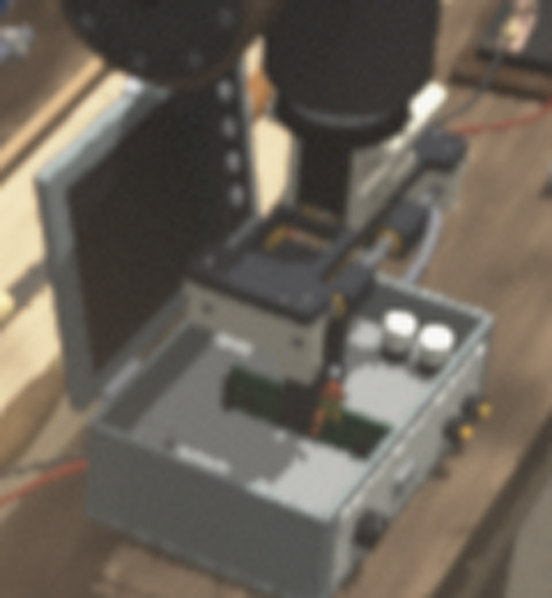

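```bash
python3 - <<'E'
from h import *
s=get_state();M=R.from_euler('xyz',s['ee_rot']).as_matrix()
for r in(372,380): print(M.T@(onz('wrist',(240+320/4,100+r/2.7),.08,s)-s['eef_pos']))
print('pin',M.T@(onz('wrist',(319,100+445/2.7),s['eef_pos'][2]-.0245,s)-s['eef_pos']))
t=grab_frame('top');cv2.imwrite('pics/top12.png',cv2.resize(t[180:300,160:560],None,fx=2,fy=2))
# scene: predicted lid outer corner and tips
E
```

```text
[0.02051872 0.00173538 0.05282222]
[0.01890297 0.00173665 0.05282307]
pin [0.01521469 0.0011998  0.02449203]
```

View pics/top12.png

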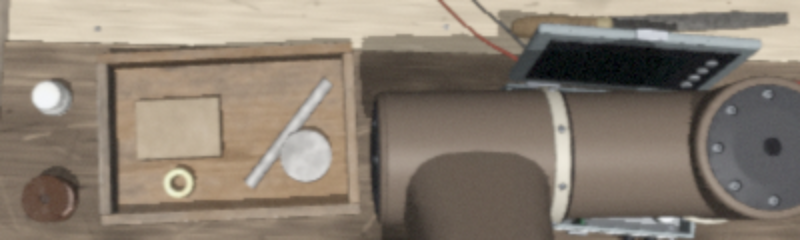

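```bash
python3 -c "
from station import *
print(job_done());s=get_state();print(s['t'],s['width'],s['force'])"
```

```text
the job is handed in; nothing more can be done
None
the job is handed in; nothing more can be done
```

The lid stands open at about 99–100°, and the clip is held wide open astride the card's brass contacts, waiting for you to say it may bite. I handed the job in at about 16.5 s.

**Lid:** I pushed it up from its inner face in two stages. The top camera put it at 99°, and the fingertip contact position put it at 100°. The scene camera read about 97°; its views of the tester were several millimetres off, and allowing for that it also comes to about 99°. I did not correct the last degree.

**Clip:**
- It was squeezed to its stop (fingers 29.6 mm apart), then lifted off the tray wall and lowered over the card.
- The last wrist view put the card edge within 0.5 mm of midway between the jaws. It is square to about 0.1° and centred on the contacts to about 0.5 mm along the card.
- The jaws are about 12 mm past the edge. I worked that depth out from the arm pose and the clip's stated size; the pin's position in the picture agrees, but I did not measure the tips directly.
- The wrist force stayed under 1 N, so nothing is touching.

**Other parts:** The bobbin, insulator and brass bush still stand where they were in the last top view.

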